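# Count the berths by feel and stow the float case

### The arm

A 6-joint arm with a two-finger parallel gripper is mounted at the origin on the work surface. World frame = base frame: x ahead of the robot, y to its left, z up, the work surface at z = 0. Lengths are in m, angles in rad, forces in N, time in s.
With the tool pointing down it reaches from about 0.375 to 0.975 m from the base axis. Payload 3.8 kg.
Tool frame: the origin (TCP) lies on the centre line of the jaws, within the pads' length; the fingertips stand 8 mm ahead of it and the grasp point (between the pads) lies 11 mm behind it; z points along the fingers, y is the direction in which the jaws open and shut (so a half turn about z gives the same grasp; the last joint's range is limited). The gripper opens to 85 mm and grips with 20 to 120 N. Pads are 22 mm wide; open, the fingers measure 114 mm over their backs; the gripper's body (76 mm by 85 mm) begins 54 mm behind the grasp point. The pads swing forward as they close: fully open they stand 13 mm farther back than shut.
Start: joints at [1.215, 0.264, 1.604, -0, 1.274, -0.037], TCP at [0.212, 0.641, 0.239] pointing down, gripper open.
Joint ranges: [-2.63, 2.63], [-0.94, 2.18], [0.31, 2.57], [-1.31, 4.45], [0, 2.66], [-2.55, 2.55]. Speed limits (rad/s): [2.57, 2.57, 3.14, 3.14, 3.14, 3.14].

### API

Orientations are given as a rotation vector (axis times angle).
In Python, from workcell import * gives the robot as it stands.
- The arm moves only by the tool play_rows, never from a script. Its arguments are lists of equal length, an entry for each row: "slide": the shift along the tool's x, y, z in cm, a list of three; "delta_rot": the turn, a rotation vector about the tool's x, y, z in rad, a list of three. In form: {"slide": [[x, y, z], ...], "delta_rot": [[wx, wy, wz], ...]}. A call has 1 to 12 rows; each row is the pose to reach, as a shift and turn from the pose measured when the call began, along the tool's axes at that moment; what a row does not reach only later rows make up. A row lasts 1/12 s, in which the tool goes at most 41.7 mm and 7.16 degrees, less where a joint would pass 70% of its speed; a pose out of reach is approached as far as the arm can. A call with a gripper value outside its range is refused whole. "hand" is the opening, from 0 (shut) to 1 (fully open), set as the call begins (left out, the last holds). The fingers move at their own pace and stop on an object; "force" is the grip in N (left out, the last holds). Time passes only in rows, so rows that repeat a pose let the fingers close. It gives the time, the measured TCP pose, the force and the opening at its end, in the units of the state.
- read_state(): the state, without advancing time (a new reading comes with each control period).
- read_camera(name): name is "scene" or "top" or "wrist"; returns a dict with "image" (384x512x3 uint8, red, green, blue), "depth" (384x512 float32, m along the optical axis (not along the pixel's ray), 0 where there is no reading), "fovy" (degrees; the focal length in pixels is half the picture's height over the tangent of half this angle, whatever the lens; pixels are square), "cx", "cy" (the principal point, pixels), "k1" (the pictures are not rectified: a ray, as slopes to the right and down, at radius r is drawn at 1 + k1 r^2 times it, then the intrinsics apply), "world_from_camera" (4x4, takes a point from camera to world coordinates); the wrist camera has in their place "hand_eye" (4x4, takes a point from camera to tool coordinates, whose origin is the TCP and whose axes are the flange's). Camera axes: x right, y up, looking along -z (the intrinsics and any distortion apply to the point x, -y, -z); pixel columns grow to the right and rows downward; lengths in m; the calibration is good to about 2 mm. A picture is of the moment at which its call begins: read the wrist's pose just before it.
- finish_job(): hands the job in, once; it reports no verdict.
Trained networks look in a picture, given as the dict that the camera call returned (one of the last four; its "shot" number tells which), for a name from the list of things; names that differ only in an ending like _2 or _b are one class to them, and where a whole thing is asked for, a point or a joint stands for the part that bears it (a point fixed in the world has none). Each returns a list of dicts, best first, with "conf" (0 to 1); they miss things now and then, are a little off and sometimes report something else, mostly with a low value. They report only what shows in the picture. A call takes as long as a camera call. They do not tell look-alikes from the thing itself.
- spot_in(target, picture): "bbox" ([centre column, centre row, width, height] in pixels, round what is visible of it).
- landmark_of(target, picture): "at" ([column, row] in pixels: a listed point, or the origin of a listed thing).
The state is a dict: "time": time; "q": joint angles; "joint_vel": joint speeds; "joint_torque": joint torques, N m; "tool_pos": TCP position; "tcp_rot": TCP orientation; "wrist_force": force on the tool from outside, world axes, zero at the start; "torque": the same for the moment, N m; "width": opening from 0.0 (shut) to 1.0 (fully open).
Only numpy, scipy, OpenCV 4.12 (cv2) and the standard library are available. Lean on these libraries where they do the work, as an engineer would, in place of code of your own. Each camera call takes 0.05 s, during which the arm holds its last target.

### The job

With the fingers shut, find the rack's red end and run the fingertips along the top of its hand rail from there, touching the rail over gap one, gap two and gap three in that order and not beyond the third. Then push the blue float case along the shelf and into that third gap until it is fully home against the back, without lifting it, and leave the tumbler, light, sharpener and rod tip where they are.

Things in the scene. Friction and masses are not known exactly. Their poses are not given: they have to be found in the camera images.
- rack: Fixed grey rack, in mm: 304 wide (y), 74 deep (x), 50 high. Origin: middle of its footprint on the shelf; x from open front to back (away from robot), z up. Dividers 4 thick every 50 make six gaps 46 wide, floored by the bare shelf, centres at y = -125, -75, -25, 25, 75, 125. Divider fronts (rounded) at x = -38, back stop face at x = +30. A steel hand rail bridges the gaps: x -35 to -17, underside 38 up, flat top 50 up.
- red_end: Red block capping one end of the rack, 74 x 22 x 46 mm high, origin under its middle, at y = +164 or -164 mm in the rack's frame (it differs from start to start). Gap one is the gap next to it; gap three is at y = +25 or -25, on the same side of the middle as this cap.
- plain_end: White block of the same size capping the other end of the rack.
- case: Blue plastic float case, about 90 g, lying flat and loose before the rack, in mm: 90 long (its x, within 0.2 rad of the rack's x), 38 wide (y), 24 high. Origin: centre of its underside. It starts within 80 of the rack's middle line, its front end 15 to 35 before the dividers. Fully home its origin is at x = -15 in the rack's frame and 22 of it still stand out in front of the dividers.
- tumbler: Empty glass tumbler, 68 mm across, 95 mm high, standing beside the work, to the left or right. Origin under its middle. Leave alone.
- bilge_light: Bilge light fitting with a toggle switch, 70 x 60 x 42 mm high, on the other side from the tumbler. Origin under its middle. Leave alone.
- sharpener: Steel hook sharpener tube on two feet, 78 mm long, 20 wide, 22 high, lying in the end gap at the rack's y = -125. Origin under its middle. Leave alone.
- rod_tip: Bamboo rod tip section, 350 mm long, 14 thick, lying on the shelf behind the rack. Origin under its middle. Leave alone.
- rail_a: Section of the hand rail over the gap at the rack's y = -125: 49 mm long (y), 18 deep (x), 12 thick, rigid, top flush with its neighbours. Origin: centre of its top face, 50 mm above the shelf.
- rail_b: Section of the hand rail over the gap at the rack's y = -75: 49 mm long (y), 18 deep (x), 12 thick, rigid, top flush with its neighbours. Origin: centre of its top face, 50 mm above the shelf.
- rail_c: Section of the hand rail over the gap at the rack's y = -25: 49 mm long (y), 18 deep (x), 12 thick, rigid, top flush with its neighbours. Origin: centre of its top face, 50 mm above the shelf.
- rail_d: Section of the hand rail over the gap at the rack's y = 25: 49 mm long (y), 18 deep (x), 12 thick, rigid, top flush with its neighbours. Origin: centre of its top face, 50 mm above the shelf.
- rail_e: Section of the hand rail over the gap at the rack's y = 75: 49 mm long (y), 18 deep (x), 12 thick, rigid, top flush with its neighbours. Origin: centre of its top face, 50 mm above the shelf.
- rail_f: Section of the hand rail over the gap at the rack's y = 125: 49 mm long (y), 18 deep (x), 12 thick, rigid, top flush with its neighbours. Origin: centre of its top face, 50 mm above the shelf.
Not all that is in view belongs to the job. Several things have the shape of the case; the one meant has the colours described above.

How it is judged:
On the way, in this order (a step that is already met when the one before it is completed fails the run):
1. the fingers touch the rail over gap one (counted from the red end) and no other part of the rail, the case still where it stood (within 20 mm) (((y of red_end in the frame of rack above 0 m and contact force between the fingers and rail_f above 0.3 N and distance of case from where it was at the start of the episode below 0.02 m and contact force between the fingers and rail_e below 0.3 N and contact force between the fingers and rail_d below 0.3 N and contact force between the fingers and rail_c below 0.3 N and contact force between the fingers and rail_b below 0.3 N and contact force between the fingers and rail_a below 0.3 N) or (y of red_end in the frame of rack below 0 m and contact force between the fingers and rail_a above 0.3 N and distance of case from where it was at the start of the episode below 0.02 m and contact force between the fingers and rail_b below 0.3 N and contact force between the fingers and rail_c below 0.3 N and contact force between the fingers and rail_d below 0.3 N and contact force between the fingers and rail_e below 0.3 N and contact force between the fingers and rail_f below 0.3 N))), for 0.05 s.
2. the fingers touch the rail over gap two (counted from the red end) and no other part of the rail, the case still where it stood (within 20 mm) (((y of red_end in the frame of rack above 0 m and contact force between the fingers and rail_e above 0.3 N and distance of case from where it was at the start of the episode below 0.02 m and contact force between the fingers and rail_f below 0.3 N and contact force between the fingers and rail_d below 0.3 N and contact force between the fingers and rail_c below 0.3 N and contact force between the fingers and rail_b below 0.3 N and contact force between the fingers and rail_a below 0.3 N) or (y of red_end in the frame of rack below 0 m and contact force between the fingers and rail_b above 0.3 N and distance of case from where it was at the start of the episode below 0.02 m and contact force between the fingers and rail_a below 0.3 N and contact force between the fingers and rail_c below 0.3 N and contact force between the fingers and rail_d below 0.3 N and contact force between the fingers and rail_e below 0.3 N and contact force between the fingers and rail_f below 0.3 N))), for 0.05 s.
3. the fingers touch the rail over gap three (counted from the red end) and no other part of the rail, the case still where it stood (within 20 mm) (((y of red_end in the frame of rack above 0 m and contact force between the fingers and rail_d above 0.3 N and distance of case from where it was at the start of the episode below 0.02 m and contact force between the fingers and rail_f below 0.3 N and contact force between the fingers and rail_e below 0.3 N and contact force between the fingers and rail_c below 0.3 N and contact force between the fingers and rail_b below 0.3 N and contact force between the fingers and rail_a below 0.3 N) or (y of red_end in the frame of rack below 0 m and contact force between the fingers and rail_c above 0.3 N and distance of case from where it was at the start of the episode below 0.02 m and contact force between the fingers and rail_a below 0.3 N and contact force between the fingers and rail_b below 0.3 N and contact force between the fingers and rail_d below 0.3 N and contact force between the fingers and rail_e below 0.3 N and contact force between the fingers and rail_f below 0.3 N))), for 0.05 s.
4. the case is fully home in the third gap from the red end (((y of red_end in the frame of rack above 0 m and y of case in the frame of rack between 0.018 and 0.032 m) or (y of red_end in the frame of rack below 0 m and y of case in the frame of rack between -0.032 and -0.018 m)) and x of case in the frame of rack above -0.02 m and z of case in the frame of rack below 0.004 m and angle between the x axis of case and the x axis of rack, either way round below 0.12 rad and angle between case's own z axis and vertical below 0.08 rad), for 0.2 s.
At the end, for the whole second after the job is handed in: The blue case lies flat on the shelf in the third gap counted from the red end, within 7 mm of the gap's centre line, its front end within 5 mm of the back stop, in line with the gap within 0.12 rad, at rest; each bystander within 12 mm of where it was (all of step 4 and linear speed of case below 0.01 m/s and distance of each of tumbler, bilge_light, sharpener, rod_tip from where it was at the start of the episode below 0.012 m); the robot touches nothing.
It fails at once if the case is lifted (12 mm) or tipped (0.35 rad) (z of case in the frame of rack above 0.012 m or angle between case's own z axis and vertical above 0.35 rad).
It fails at once if the fingers touch the rail beyond the third gap (more than 2 N) ((y of red_end in the frame of rack above 0 m and (contact force between the fingers and rail_c above 2 N or contact force between the fingers and rail_b above 2 N or contact force between the fingers and rail_a above 2 N)) or (y of red_end in the frame of rack below 0 m and (contact force between the fingers and rail_d above 2 N or contact force between the fingers and rail_e above 2 N or contact force between the fingers and rail_f above 2 N))).
It fails at once if the tumbler, light, sharpener or rod tip is moved more than 12 mm (distance of any of tumbler, bilge_light, sharpener, rod_tip from where it was at the start of the episode above 0.012 m).
It also fails if it takes over 61 s, if anything falls off the work surface, if the arm or the gripper's body presses on something with over 40 N, if the wrist force passes 120 N, or if a joint passes its speed limit or range.

## Working session

There is one attempt and no reset: what is moved stays moved. The work goes in short steps, Python scripts to look and compute and a tool call to move; the robot and the scene stay as the last step left them, time stands still between calls to the robot, and variables do not carry over. Pictures are saved under pics/ and viewed, and the job is handed in when it is done.

Besides the shell and the picture viewer there is one more tool, called after "Call:" by a JSON object that holds its "api" and its "payload". play_rows: Moves the arm, as the interface text tells. Its arguments: {"type":"object","properties":{"slide":{"type":"array"},"delta_rot":{"type":"array"},"hand":{"type":"number"},"force":{"type":"number"}},"required":["slide","delta_rot"]}

```bash
mkdir -p pics; ls
cat > h.py <<'E'
from workcell import *
import numpy as np, cv2, pickle
from scipy.spatial.transform import Rotation as R
def save(name,im): cv2.imwrite('pics/'+name+'.png',im[:,:,::-1])
def ray(c,uv):
    uv=np.atleast_2d(np.array(uv,float)); h=c['image'].shape[0]
    f=h/2/np.tan(np.radians(c['fovy'])/2)
    K=np.array([[f,0,c['cx']],[0,f,c['cy']],[0,0,1]])
    # drawn = (1+k1 r^2) * true
    p=cv2.undistortPoints(uv.reshape(-1,1,2),K,np.array([c['k1'],0,0,0,0.]),None,None).reshape(-1,2)
    return p
def TW(c,st=None):
    if 'world_from_camera' in c: return np.array(c['world_from_camera'])
    T=np.eye(4);T[:3,:3]=R.from_rotvec(st['tcp_rot']).as_matrix();T[:3,3]=st['tool_pos'];return T@np.array(c['hand_eye'])
def onplane(c,uv,z,st=None):
    p=ray(c,uv);T=TW(c,st);d=np.c_[p[:,0],-p[:,1],-np.ones(len(p))]@T[:3,:3].T
    o=T[:3,3];return o+d*((z-o[2])/d[:,2])[:,None]
def bydepth(c,uv,st=None):
    uv=np.atleast_2d(uv);p=ray(c,uv);T=TW(c,st);z=np.array([c['depth'][int(round(v)),int(round(u))] for u,v in uv])
    return (np.c_[p[:,0],-p[:,1],-np.ones(len(p))]*z[:,None])@T[:3,:3].T+T[:3,3]
def project(c,P,st=None):
    P=np.atleast_2d(P);T=np.linalg.inv(TW(c,st));q=P@T[:3,:3].T+T[:3,3]
    x=q[:,0]/-q[:,2];y=-q[:,1]/-q[:,2];r2=x*x+y*y;s=1+c['k1']*r2
    f=c['image'].shape[0]/2/np.tan(np.radians(c['fovy'])/2)
    return np.c_[c['cx']+f*s*x,c['cy']+f*s*y]
E
python3 - <<'E'
from h import *
print(read_state())
for n in ['scene','top']:
    c=read_camera(n);save(n+'0',c['image']);pickle.dump(c,open(n+'0.pkl','wb'))
    print(n,c['fovy'],c['k1'],TW(c)[:3,3])
    for t in ['rack','red_end','plain_end','case','tumbler','bilge_light','sharpener','rod_tip']:
        for fn in (spot_in,landmark_of):
            try: r=fn(t,c)
            except Exception as e: r=e
            print(t,[( [round(v) for v in (d.get('bbox') or d.get('at'))],round(d['conf'],2)) for d in r][:4] if isinstance(r,list) else r)
E
```

```text
pics
{'time': 0.0, 'q': array([ 1.21509009e+00,  2.64770370e-01,  1.60541208e+00, -9.11115632e-06,
        1.27371603e+00, -3.68801146e-02]), 'joint_vel': array([ 4.18603470e-04, -2.90126240e-04,  1.59464109e-03,  5.87078885e-04,
       -7.56427177e-04,  5.63762986e-05]), 'joint_torque': array([-2.46865122e-03, -5.15115023e+01, -3.67315435e+01, -1.17777839e-05,
        1.26540047e-02,  2.24626611e-06]), 'tool_pos': array([0.21131471, 0.64029298, 0.23792986]), 'tcp_rot': array([-0.49861794, -3.10132232,  0.00355461]), 'wrist_force': array([-0.2490397 ,  0.20212424,  0.02163756]), 'torque': array([ 0.05096426, -0.04203004,  0.04753289]), 'width': 1.000549432742526}
scene 54.647993465357644 -0.08977944696370492 [1.28845145 0.13953686 0.48218378]
rack [([158, 156, 28, 43], 0.74), ([252, 196, 145, 51], 0.57)]
rack [([251, 204], 0.7), ([287, 179], 0.17)]
red_end [([179, 188, 22, 33], 0.57)]
red_end [([182, 200], 0.81)]
plain_end [([325, 203, 16, 35], 0.88), ([377, 203, 30, 30], 0.75)]
plain_end [([324, 208], 0.93)]
case [([293, 171, 29, 25], 0.65), ([237, 166, 19, 11], 0.51)]
case [([294, 
[... 421 characters left out ...]
234, 23, 41], 0.34)]
rack [([271, 188], 0.87)]
red_end [([345, 186, 10, 39], 0.86), ([197, 185, 18, 37], 0.26)]
red_end [([341, 185], 0.82)]
plain_end [([196, 183, 14, 39], 0.87)]
plain_end [([198, 181], 0.63)]
case [([296, 236, 19, 46], 0.82), ([232, 247, 23, 44], 0.71)]
case [([295, 234], 0.68), ([232, 247], 0.62), ([200, 184], 0.27)]
tumbler [([391, 228, 40, 28], 0.92)]
tumbler [([384, 231], 0.77), ([280, 194], 0.72), ([150, 204], 0.7)]
bilge_light [([150, 203, 39, 31], 0.85)]
bilge_light [([152, 201], 0.6)]
sharpener [([326, 192, 12, 39], 0.5), ([346, 187, 11, 38], 0.31)]
sharpener [([320, 195], 0.64)]
rod_tip [([279, 150, 150, 10], 0.63)]
rod_tip [([278, 148], 0.66), ([342, 189], 0.39)]
```

Run:
```python
from h import *
c=pickle.load(open('top0.pkl','rb'));im=c['image'];save('top0c',cv2.resize(im[120:300,110:440],None,fx=2.4,fy=2.4,interpolation=cv2.INTER_CUBIC))
c=pickle.load(open('scene0.pkl','rb'));im=c['image'];save('scene0c',cv2.resize(im[110:270,120:440],None,fx=2.4,fy=2.4,interpolation=cv2.INTER_CUBIC))
```

```text
(no output)
```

View pics/top0c.png

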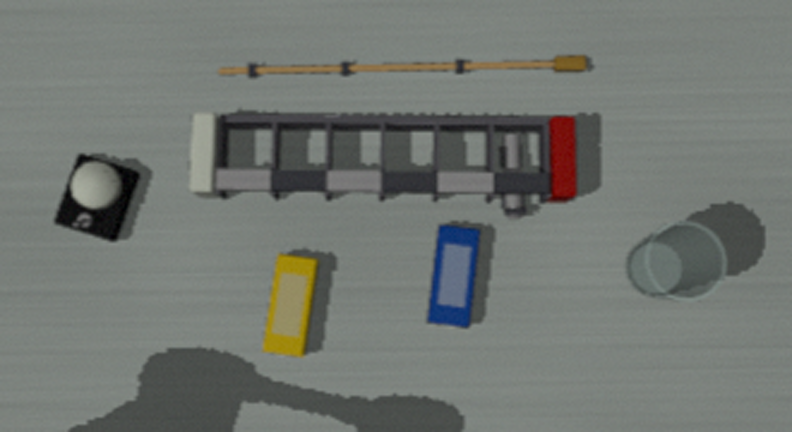

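View pics/scene0c.png

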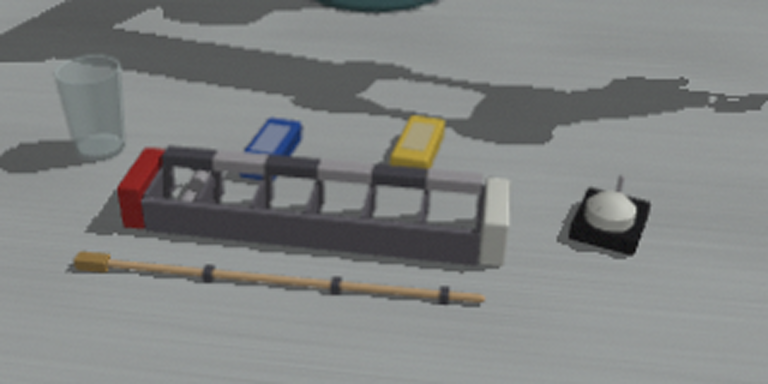

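View pics/top0.png

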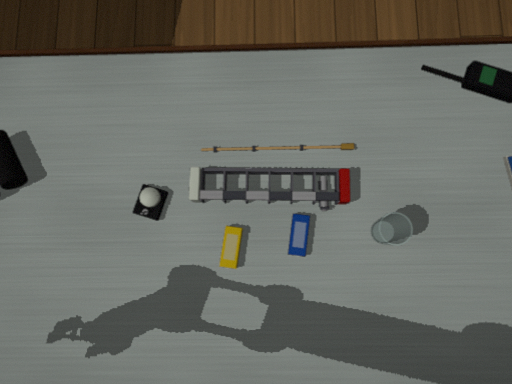

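The top view shows the red end at pixel (344,186), at the right with the sharpener beside it in gap one, and the white end at (196,183). There are two case-shaped things: blue at (300,235) and yellow at (232,247). The task asks for the blue one, and the enlarged crop confirms its colour. Next I'll measure the poses.

Run:
```python
from h import *
c=pickle.load(open('top0.pkl','rb'))
hsv=cv2.cvtColor(c['image'],cv2.COLOR_RGB2HSV);H,S,V=cv2.split(hsv)
def rect(mask,z,name):
    n,l,s,ce=cv2.connectedComponentsWithStats(mask.astype(np.uint8));i=1+np.argmax(s[1:,4])
    ys,xs=np.nonzero(l==i);P=onplane(c,np.c_[xs,ys],z)
    r=cv2.minAreaRect((P[:,:2]*1000).astype(np.float32));
    d=np.median(bydepth(c,np.c_[xs,ys])[:,2])
    print(name,s[i],np.round(r[0],1),np.round(r[1],1),round(r[2],1),'depthz',d,'mean',P.mean(0))
    return
box=np.zeros(H.shape,bool);box[155:215,180:365]=1
rect(((H<8)|(H>172))&(S>150)&(V>60)&box,.046,'red')
rect((S<60)&(V>140)&box&(np.arange(512)[None]<203),.046,'white')
rect((H>105)&(H<130)&(S>100)&(V>60),.024,'blue')
rect((H>22)&(H<33)&(S>120)&(V>100),.024,'yellow')
w=c['image'][186,185:360];print(V[186,186:206])
print(bydepth(c,[(391,228),(383,231),(150,200),(344,186),(196,183),(300,235),(256,320)]))
```

```text
red [339 169  11  35 355] [ 615.5 -145.6] [21.5 75.1] 87.4 depthz 0.0449092298126208 mean [ 0.61641444 -0.14567848  0.046     ]
white [188 167  11  33 286] [627.3 181.6] [19.7 71.4] 88.3 depthz 0.04545866774302609 mean [0.62710268 0.18129094 0.046     ]
blue [288 214  22  42 434] [514.2 -47. ] [37.2 88.6] 81.9 depthz 0.023284558496203145 mean [ 0.51386859 -0.04670024  0.024     ]
yellow [220 226  22  43 434] [489.2 101.8] [36.6 88.8] 81.7 depthz 0.02352610281755152 mean [0.48843819 0.10177121 0.024     ]
[132 131 131 146 163 165 163 162 161 159 162 155 122  76  53  42  32  30
  45  65]
[[ 0.5268511  -0.25222927  0.0035265 ]
 [ 0.52050879 -0.23461092  0.0024511 ]
 [ 0.592171    0.27824175  0.03724636]
 [ 0.61588305 -0.14626625  0.04232105]
 [ 0.62677916  0.17531471  0.04685407]
 [ 0.51234956 -0.04948282  0.02668491]
 [ 0.33221595  0.04857706 -0.0021249 ]]
```

```bash
cat >> h.py <<'E'
def plan(pos,yaw_y=None):
    """slide (cm) and delta_rot from now to TCP pos, pointing straight down, tool y at world angle yaw_y (deg)"""
    s=read_state();M=R.from_rotvec(s['tcp_rot']).as_matrix()
    d=M.T@(np.array(pos)-s['tool_pos'])*100
    a=np.radians(yaw_y);y=np.array([np.cos(a),np.sin(a),0]);z=np.array([0,0,-1.]);x=np.cross(y,z)
    w=R.from_matrix(M.T@np.c_[x,y,z]).as_rotvec()
    print('t',round(s['time'],2),'tcp',np.round(s['tool_pos'],4),'F',np.round(s['wrist_force'],2),'w',round(s['width'],3),'slide cm',np.round(d,2),'rot',np.round(w,3),'rows',round(np.linalg.norm(d)/4.17,1))
    print('toolx',np.round(M[:,0],3),'tooly',np.round(M[:,1],3))
E
python3 - <<'E'
from h import *
plan([0.53,-0.06,0.25],88)
print(read_camera('wrist')['hand_eye'])
E
```

```text
t 1.7 tcp [0.2116 0.641  0.2393] F [ 0.58 -0.69 -0.15] w 1.003 slide cm [-52.21 -56.58  -1.07] rot [-0.    -0.    -0.284] rows 18.5
toolx [-0.95   0.313  0.   ] tooly [ 0.313  0.95  -0.   ]
[[-8.46062550e-04  9.60603721e-01  2.77920449e-01  7.01656071e-02]
 [ 9.99999256e-01  1.05692244e-03 -6.08885414e-04  4.53262987e-04]
 [-8.78637952e-04  2.77919727e-01 -9.60603900e-01 -1.33875526e-01]
 [ 0.00000000e+00  0.00000000e+00  0.00000000e+00  1.00000000e+00]]
```

Call:
{"api": "play_rows", "payload": {"slide": [[-3,-3,0],[-6,-6.5,0],[-9,-9.8,0],[-12,-13,0],[-15,-16.2,0],[-18,-19.5,0],[-21,-22.7,0],[-24,-26,0],[-27,-29.2,0],[-30,-32.5,0],[-33,-35.7,0],[-36,-39,0]], "delta_rot": [[0,0,-0.02],[0,0,-0.05],[0,0,-0.08],[0,0,-0.1],[0,0,-0.13],[0,0,-0.15],[0,0,-0.18],[0,0,-0.2],[0,0,-0.22],[0,0,-0.25],[0,0,-0.27],[0,0,-0.284]], "hand": 0, "force": 40}}

```text
time: 2.75
tool_pos: [0.419, 0.1841, 0.2398]
tcp_rot: [0.053, 3.14, 0.001]
wrist_force: [1.2, 0.4, 0.0]
width: 0.005
```

Run:
```python
from h import *
plan([0.53,-0.06,0.25],88)
```

```text
t 2.75 tcp [0.419  0.1841 0.2398] F [1.17 0.4  0.03] w 0.005 slide cm [-11.91 -24.02  -1.02] rot [0.001 0.001 0.001] rows 6.4
toolx [-0.999  0.034 -0.001] tooly [0.034 0.999 0.001]
```

Call:
{"api": "play_rows", "payload": {"slide": [[-1.8,-3.6,0],[-3.6,-7.2,0],[-5.4,-10.9,0],[-7.2,-14.5,0],[-9,-18.1,0],[-10.8,-21.8,0],[-11.9,-24,-1],[-11.9,-24,-1],[-11.9,-24,-1]], "delta_rot": [[0,0,0],[0,0,0],[0,0,0],[0,0,0],[0,0,0],[0,0,0],[0,0,0],[0,0,0],[0,0,0]]}}

```text
time: 3.5
tool_pos: [0.5305, -0.0611, 0.2503]
tcp_rot: [0.057, 3.139, 0.001]
wrist_force: [-0.3, 0.1, -0.0]
width: -0.0
```

Run:
```python
from h import *
st=read_state();c=read_camera('wrist');pickle.dump((c,st),open('w1.pkl','wb'));save('w1',c['image'])
print(st['tool_pos'],st['tcp_rot'],c['fovy'],c['k1'])
for t in ['red_end','plain_end','case','sharpener','tumbler']:
    for fn in (landmark_of,): print(t,[([round(v) for v in d['at']],round(d['conf'],2)) for d in fn(t,c)])
```

```text
[ 0.53054284 -0.06109294  0.25030831] [5.73422409e-02 3.13885725e+00 1.14640327e-03] 66.17407779565399 0.0012282863447089975
red_end [([197, 229], 0.76)]
plain_end [([428, 226], 0.67)]
case [([381, 124], 0.92), ([267, 152], 0.72), ([386, 223], 0.24), ([226, 221], 0.19)]
sharpener [([224, 222], 0.83)]
tumbler [([313, 225], 0.26)]
```

View pics/w1.png

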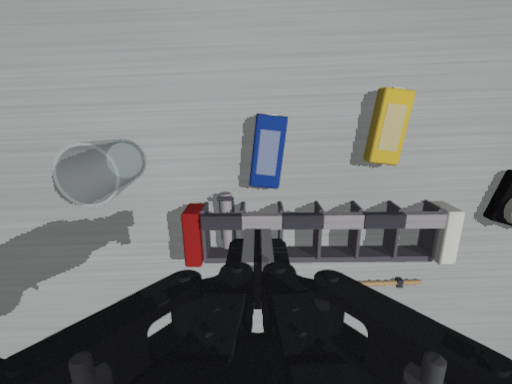

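The wrist view is turned half round, with the robot side at the top. Red end at (195,235), blue case at (268,151), yellow look-alike at (390,126), sharpener in gap one at (226,218), white end at (447,234).

Run:
```python
from h import *
c,st=pickle.load(open('w1.pkl','rb'))
H,S,V=cv2.split(cv2.cvtColor(c['image'],cv2.COLOR_RGB2HSV))
def rect(mask,z,name):
    n,l,s,ce=cv2.connectedComponentsWithStats(mask.astype(np.uint8));i=1+np.argmax(s[1:,4])
    ys,xs=np.nonzero(l==i);P=onplane(c,np.c_[xs,ys],z,st)
    r=cv2.minAreaRect((P[:,:2]*1000).astype(np.float32));
    D=bydepth(c,np.c_[xs,ys],st)
    top=D[np.abs(D[:,2]-z)<.006]
    r2=cv2.minAreaRect((top[:,:2]*1000).astype(np.float32))
    print(name,s[i],np.round(r[0],1),np.round(r[1],1),round(r[2],1),'| depth',np.round(r2[0],1),np.round(r2[1],1),round(r2[2],1),np.median(top[:,2]))
b=np.zeros(H.shape,bool);b[195:270,175:470]=1
rect(((H<8)|(H>172))&(S>150)&(V>50)&b,.046,'red')
rect((S<60)&(V>150)&b&(np.arange(512)[None]>425),.046,'white')
rect((H>105)&(H<130)&(S>90)&(V>50),.024,'blue')
# rail/divider fronts project check
psi=-.034;Rz=np.array([[np.cos(psi),-np.sin(psi)],[np.sin(psi),np.cos(psi)]]);o=np.array([.6215,.018])
im=cv2.resize(c['image'],None,fx=2.5,fy=2.5,interpolation=cv2.INTER_CUBIC)
for x,y,z in [(-35,-150,50),(-17,-150,50),(-35,-100,50),(-17,-100,50),(-35,-50,50),(-35,0,50),(-17,0,50),(-35,50,50),(-35,100,50),(-35,150,50),(-37,-153,46),(-37,-175,46),(37,-175,46),(-37,175,46),(-37,153,46)]:
    p=Rz@np.array([x,y])/1000+o;u=project(c,[[p[0],p[1],z/1000]],st)[0]
    cv2.circle(im,(int(u[0]*2.5+1),int(u[1]*2.5+1)),3,(0,255,0),1)
save('w1o',im[430:700,420:1200])
```

```text
red [ 182  204   21   62 1081] [ 612.3 -144.8] [24.7 84. ] 84.9 | depth [ 618.7 -146.5] [21.7 72.1] 88.7 0.04504625842313148
white [ 426  195   44   75 2044] [621.7 174.6] [110.2  54.9] 7.0 | depth [628.7 181. ] [21.3 72.2] 89.2 0.045322359184831906
blue [ 250  114   37   74 1309] [515.1 -47.3] [37.1 88.8] 81.7 | depth [515.4 -47.1] [37.2 89.2] 81.8 0.02300005638311875
```

View pics/w1o.png

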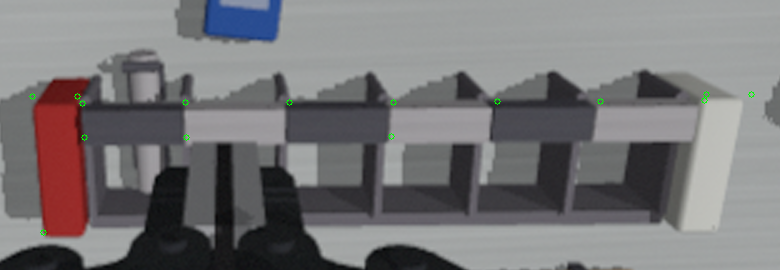

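Run:
```python
from h import *
plan([0.5936,-0.1069,0.075],88.2)
```

```text
t 3.8 tcp [ 0.5293 -0.0585  0.2495] F [-0.26  0.28  0.05] w -0.002 slide cm [-6.57 -4.64 17.45] rot [ 0.001  0.001 -0.   ] rows 4.6
toolx [-0.999  0.032 -0.001] tooly [0.032 0.999 0.001]
```

Call:
{"api": "play_rows", "payload": {"slide": [[-1.5,-1,3],[-3,-2,6.5],[-4.5,-3.1,10],[-5.5,-4,13.5],[-6.5,-4.6,16.2],[-6.5,-4.6,17.3],[-6.5,-4.6,17.3],[-6.5,-4.6,17.3]], "delta_rot": [[0,0,0],[0,0,0],[0,0,0],[0,0,0],[0,0,0],[0,0,0],[0,0,0],[0,0,0]]}}

```text
time: 4.47
tool_pos: [0.5922, -0.1055, 0.0764]
tcp_rot: [-0.048, -3.14, -0.002]
wrist_force: [-0.6, 0.8, 0.5]
width: -0.002
```

Run:
```python
from h import *
for i in range(3):
    plan([0.5936,-0.1069,0.075],88.2); c=read_camera('wrist')
save('w2',c['image']);print(read_state()['q'])
```

```text
t 4.47 tcp [ 0.5922 -0.1055  0.0764] F [-0.65  0.78  0.49] w -0.002 slide cm [-0.14 -0.13  0.14] rot [ 0.001 -0.001  0.001] rows 0.1
toolx [-1.     0.031  0.001] tooly [0.031 1.    0.001]
t 4.52 tcp [ 0.5934 -0.1058  0.0779] F [0.21 0.04 0.19] w 0.004 slide cm [-0.02 -0.11  0.29] rot [0.001 0.002 0.001] rows 0.1
toolx [-1.     0.031 -0.002] tooly [0.031 1.    0.001]
t 4.57 tcp [ 0.5941 -0.106   0.0788] F [-1.02  0.15  0.63] w 0.003 slide cm [ 0.05 -0.09  0.38] rot [0.    0.004 0.001] rows 0.1
toolx [-1.     0.031 -0.004] tooly [0.031 1.    0.   ]
[-2.18577794e-01  2.74053216e-01  1.90735492e+00  1.18742696e-03
  9.55479591e-01 -1.75908608e+00]
```

View pics/w2.png

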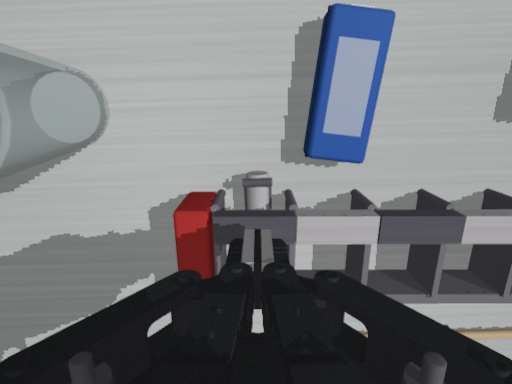

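Call:
{"api": "play_rows", "payload": {"slide": [[0,0,0.6],[0,0,1.2],[0,0,1.6],[0,0,1.7],[0,0,1.8],[0,0,1.8]], "delta_rot": [[0,0,0],[0,0,0],[0,0,0],[0,0,0],[0,0,0],[0,0,0]]}}

```text
time: 5.12
tool_pos: [0.5941, -0.1062, 0.0607]
tcp_rot: [0.049, 3.137, 0.0]
wrist_force: [0.3, -0.0, 0.1]
width: 0.002
```

Run:
```python
from h import *
plan([0.5936,-0.1069,0.058],88.2)
```

```text
t 5.12 tcp [ 0.5941 -0.1062  0.0607] F [ 0.3  -0.    0.12] w 0.002 slide cm [ 0.05 -0.08  0.27] rot [0.    0.004 0.   ] rows 0.1
toolx [-1.     0.031 -0.004] tooly [0.031 1.    0.   ]
```

Call:
{"api": "play_rows", "payload": {"slide": [[0,0,0.1],[0,0,0.2],[0,0,0.3],[0,0,0.3]], "delta_rot": [[0,0,0],[0,0,0],[0,0,0],[0,0,0]]}}

```text
time: 5.45
tool_pos: [0.5942, -0.1062, 0.0581]
tcp_rot: [0.049, 3.137, 0.0]
wrist_force: [-0.2, -0.1, 3.1]
width: -0.002
```

Call:
{"api": "play_rows", "payload": {"slide": [[0,0,0.08],[0,0.5,0.08],[0,1,0.08],[0,1.5,0.08],[0,2,0.08],[0,2.5,0.08],[0,3,0.08],[0,3.5,0.08],[0,4,0.08],[0,4.5,0.08],[0,4.9,0.08],[0,4.9,0.08]], "delta_rot": [[0,0,0],[0,0,0],[0,0,0],[0,0,0],[0,0,0],[0,0,0],[0,0,0],[0,0,0],[0,0,0],[0,0,0],[0,0,0],[0,0,0]]}}

```text
time: 6.45
tool_pos: [0.5965, -0.0564, 0.058]
tcp_rot: [0.047, 3.136, 0.0]
wrist_force: [0.1, -0.7, 5.1]
width: -0.001
```

Run:
```python
from h import *
plan([0.5967,-0.0069,0.058],88.2)
c=read_camera('wrist');save('w3',c['image'])
```

```text
t 6.45 tcp [ 0.5965 -0.0564  0.058 ] F [ 0.12 -0.68  5.14] w -0.001 slide cm [0.13 4.95 0.  ] rot [0.    0.006 0.001] rows 1.2
toolx [-1.     0.03  -0.006] tooly [0.03 1.   0.  ]
```

View pics/w3.png

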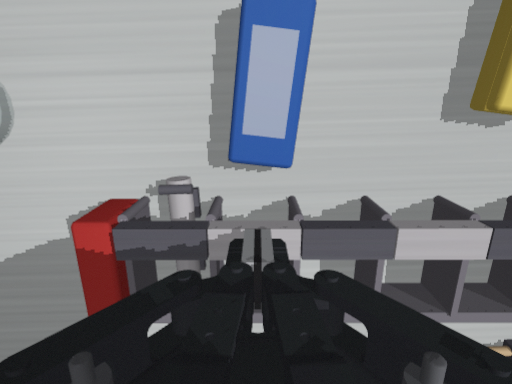

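The fingertips are at column 258, centred on the light section over gap two (columns 210–300), and the force is 5 N. On to gap three.

Call:
{"api": "play_rows", "payload": {"slide": [[0,0,0.08],[0,0.5,0.08],[0,1,0.08],[0,1.5,0.08],[0,2,0.08],[0,2.5,0.08],[0,3,0.08],[0,3.5,0.08],[0.1,4,0.08],[0.1,4.5,0.08],[0.1,4.9,0.08],[0.1,4.9,0.08]], "delta_rot": [[0,0,0],[0,0,0],[0,0,0],[0,0,0],[0,0,0],[0,0,0],[0,0,0],[0,0,0],[0,0,0],[0,0,0],[0,0,0],[0,0,0]]}}

```text
time: 7.5
tool_pos: [0.5978, -0.0065, 0.0581]
tcp_rot: [0.046, 3.134, 0.0]
wrist_force: [0.3, -1.3, 4.9]
width: -0.0
```

Run:
```python
from h import *
plan([0.5967,-0.0069,0.058],88.2)
c=read_camera('wrist');save('w4',c['image'])
```

```text
t 7.5 tcp [ 0.5978 -0.0065  0.0581] F [ 0.31 -1.34  4.94] w -0.0 slide cm [ 0.11 -0.04  0.01] rot [0.    0.007 0.002] rows 0.0
toolx [-1.     0.03  -0.007] tooly [0.03 1.   0.  ]
```

View pics/w4.png

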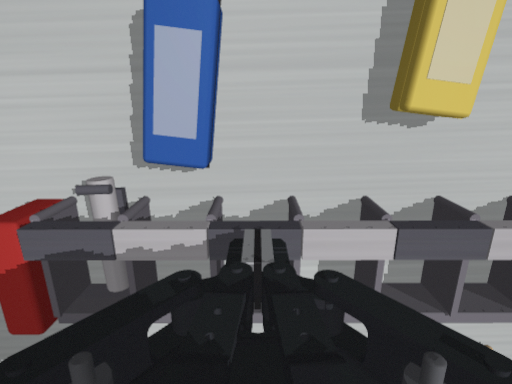

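Over gap three: fingertips at column 258 on the dark section (208–300), force 5 N, not beyond it. I'll lift off and go down on the red side of the case.

```bash
cat >> h.py <<'E'
RO=np.array([.6235,.0173]);PSI=-.031
RM=np.array([[np.cos(PSI),-np.sin(PSI)],[np.sin(PSI),np.cos(PSI)]])
def r2w(x,y): return RM@np.array([x,y])/1000+RO
def w2r(p): return RM.T@(np.array(p)[:2]-RO)*1000
YA=90+np.degrees(PSI)
E
python3 - <<'E'
from h import *
p=r2w(-106,-113);print(p,w2r([.5152,-.0472]))
plan([*p,0.085],YA)
E
```

```text
[ 0.51404849 -0.09236023] [-106.24878626  -67.82577253]
t 7.55 tcp [ 0.5978 -0.0066  0.0581] F [ 0.58 -0.37  5.57] w 0.001 slide cm [ 8.1  -8.82 -2.76] rot [0.001 0.007 0.001] rows 2.9
toolx [-1.     0.03  -0.007] tooly [0.03  1.    0.001]
```

Call:
{"api": "play_rows", "payload": {"slide": [[0,0,-1.5],[0,0,-3],[0.5,-1,-3],[2,-2.5,-3],[4,-4.5,-3],[6,-6.5,-3],[8,-8.5,-3],[8,-8.8,-3],[8,-8.8,-3],[8,-8.8,-3]], "delta_rot": [[0,0.007,0],[0,0.007,0],[0,0.007,0],[0,0.007,0],[0,0.007,0],[0,0.007,0],[0,0.007,0],[0,0.007,0],[0,0.007,0],[0,0.007,0]]}}

```text
time: 8.38
tool_pos: [0.5148, -0.0921, 0.0869]
tcp_rot: [0.048, 3.141, 0.002]
wrist_force: [0.8, 0.2, -0.4]
width: -0.002
```

Run:
```python
from h import *
p=r2w(-106,-113)
plan([*p,0.014],YA)
c=read_camera('wrist');save('w5',c['image'])
```

```text
t 8.38 tcp [ 0.5148 -0.0921  0.0869] F [ 0.81  0.18 -0.39] w -0.002 slide cm [ 0.08 -0.04  7.29] rot [0.001 0.    0.   ] rows 1.7
toolx [-1.     0.031 -0.   ] tooly [0.031 1.    0.001]
```

View pics/w5.png

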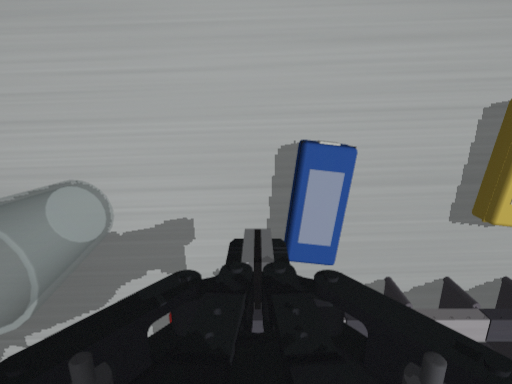

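The blue case is at (322,203) and the fingers are at column 258, clear to its left. The tumbler (about (50,220)) is well away. Going down.

Call:
{"api": "play_rows", "payload": {"slide": [[0,0,2],[0,0,4],[0,0,6],[0,0,7],[0,0,7.2],[0,0,7.2]], "delta_rot": [[0,0,0],[0,0,0],[0,0,0],[0,0,0],[0,0,0],[0,0,0]]}}

```text
time: 8.93
tool_pos: [0.5152, -0.0911, 0.0143]
tcp_rot: [-0.046, -3.14, -0.002]
wrist_force: [0.8, -1.2, 0.1]
width: -0.006
```

Run:
```python
from h import *
for y in (-100,-58.5): plan([*r2w(-106,y),0.014],YA)
c=read_camera('wrist');save('w6',c['image'])
```

```text
t 8.93 tcp [ 0.5152 -0.0911  0.0143] F [ 0.81 -1.17  0.09] w -0.006 slide cm [0.11 1.17 0.03] rot [ 0.002 -0.001  0.002] rows 0.3
toolx [-1.     0.029  0.001] tooly [0.029 1.    0.002]
t 8.93 tcp [ 0.5152 -0.0911  0.0143] F [ 0.81 -1.17  0.09] w -0.006 slide cm [0.1  5.32 0.04] rot [ 0.002 -0.001  0.002] rows 1.3
toolx [-1.     0.029  0.001] tooly [0.029 1.    0.002]
```

View pics/w6.png

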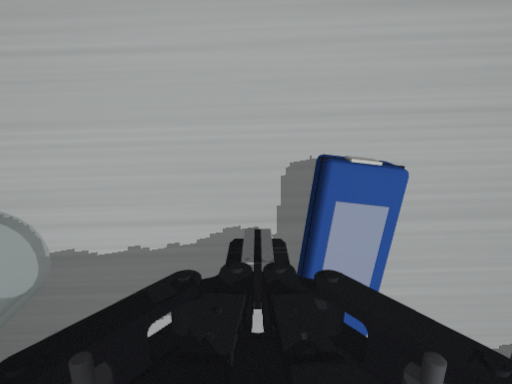

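Call:
{"api": "play_rows", "payload": {"slide": [[0,0.4,0],[0,0.8,0],[0,1.2,0],[0,1.5,0],[0,1.8,0],[0,2.1,0],[0,2.4,0],[0,2.7,0],[0,3,0],[0,3.3,0],[0,3.5,0],[0,3.5,0]], "delta_rot": [[0,0,0],[0,0,0],[0,0,0],[0,0,0],[0,0,0],[0,0,0],[0,0,0],[0,0,0],[0,0,0],[0,0,0],[0,0,0],[0,0,0]]}}

```text
time: 9.98
tool_pos: [0.5168, -0.0559, 0.0152]
tcp_rot: [0.046, 3.141, 0.002]
wrist_force: [-0.0, -0.6, -0.8]
width: -0.0
```

```bash
cat >> h.py <<'E'
def case(cam='top',save_as=None):
    st=read_state();c=read_camera(cam)
    H,S,V=cv2.split(cv2.cvtColor(c['image'],cv2.COLOR_RGB2HSV))
    m=((H>105)&(H<130)&(S>90)&(V>50)).astype(np.uint8)
    n,l,s,ce=cv2.connectedComponentsWithStats(m);i=1+np.argmax(s[1:,4])
    ys,xs=np.nonzero(l==i);P=onplane(c,np.c_[xs,ys],.024,st if cam=='wrist' else None)
    r=cv2.minAreaRect((P[:,:2]*1000).astype(np.float32))
    q=np.array(sorted(cv2.boxPoints(r).tolist()))
    print(cam,'world',np.round(r[0],1),'size',np.round(r[1],1),'ang',round(r[2],1),'rack',np.round(w2r(np.array(r[0])/1000),1))
    if save_as: save(save_as,cv2.resize(c['image'][130:280,170:370],None,fx=3,fy=3,interpolation=cv2.INTER_CUBIC) if cam=='top' else c['image'])
    return c
E
python3 - <<'E'
from h import *
case('top','t7');case('wrist','w7');plan([*r2w(-106,-58.5),0.014],YA)
E
```

```text
top world [479.4 -32.6] size [15.  23.7] ang 88.5 rack [-142.5  -54.3]
wrist world [497.2 -24. ] size [38.3 64.5] ang 88.8 rack [-125.   -45.2]
t 10.08 tcp [ 0.5167 -0.0561  0.0151] F [-0.54  0.67  0.25] w 0.0 slide cm [0.15 1.82 0.11] rot [ 0.002 -0.     0.002] rows 0.4
toolx [-1.     0.029  0.   ] tooly [0.029 1.    0.002]
```

View pics/t7.png

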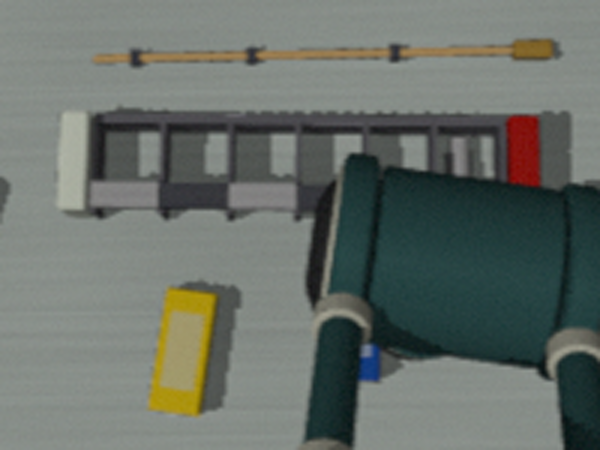

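View pics/w7.png

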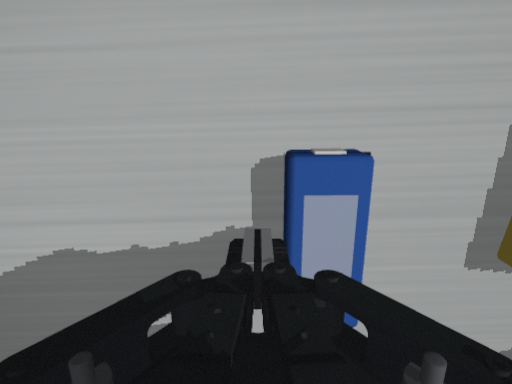

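The case has turned flush with the fingers and now has about 20 mm left to the gap's centre line.

Call:
{"api": "play_rows", "payload": {"slide": [[0.4,-0.3,0],[0.4,0,0],[0.4,0.3,0],[0.4,0.6,0],[0.4,0.9,0],[0.4,1.2,0],[0.4,1.5,0],[0.4,1.7,0],[0.4,1.8,0],[0.4,1.8,0]], "delta_rot": [[0,0,0],[0,0,0],[0,0,0],[0,0,0],[0,0,0],[0,0,0],[0,0,0],[0,0,0],[0,0,0],[0,0,0]]}}

```text
time: 10.92
tool_pos: [0.5132, -0.0377, 0.0151]
tcp_rot: [-0.045, -3.141, -0.002]
wrist_force: [0.0, 0.4, -0.8]
width: -0.003
```

Run:
```python
from h import *
case('wrist','w8');plan([*r2w(-106,-58.5),0.014],YA)
```

```text
wrist world [495.9  -5.8] size [38.4 59.7] ang 88.3 rack [-126.8  -27.1]
t 10.97 tcp [ 0.5133 -0.0378  0.0151] F [-0.17  0.6  -0.69] w 0.001 slide cm [-0.25 -0.    0.11] rot [0.002 0.    0.002] rows 0.1
toolx [-1.     0.029 -0.   ] tooly [0.029 1.    0.002]
```

Call:
{"api": "play_rows", "payload": {"slide": [[0,0.1,0],[0,0.2,0],[0,0.2,0],[0,-0.6,0],[0,-1.6,0],[0,-1.6,-2],[0,-1.6,-5],[0,-1.6,-8],[1.5,-1.6,-10],[3,0,-11],[4.5,2,-11],[6,4,-11]], "delta_rot": [[0,0,0],[0,0,0],[0,0,0],[0,0,0],[0,0,0],[0,0,0],[0,0,0],[0,0,0],[0,0,0],[0,0,0],[0,0,0],[0,0,0]]}}

```text
time: 11.97
tool_pos: [0.4549, 0.0031, 0.1266]
tcp_rot: [0.049, 3.138, 0.002]
wrist_force: [-0.6, -0.2, 1.1]
width: -0.002
```

Run:
```python
from h import *
case('wrist','w9');case('top','t9');plan([*r2w(-185,-25),0.08],YA)
```

```text
wrist world [480.1  -1.9] size [36.7 34.1] ang 89.0 rack [-142.7  -23.6]
top world [538.3  -3.5] size [37.2 37.2] ang 88.7 rack [-84.5 -23.4]
t 12.07 tcp [0.4522 0.0047 0.125 ] F [ 0.11 -0.23 -0.44] w -0.002 slide cm [ 1.42 -0.72  4.5 ] rot [ 0.002 -0.001  0.003] rows 1.1
toolx [-1.     0.028  0.001] tooly [0.028 1.    0.002]
```

View pics/w9.png

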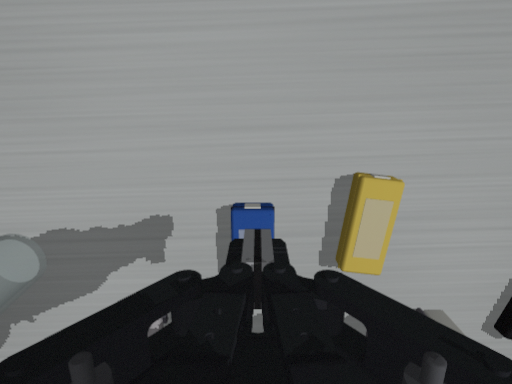

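View pics/t9.png

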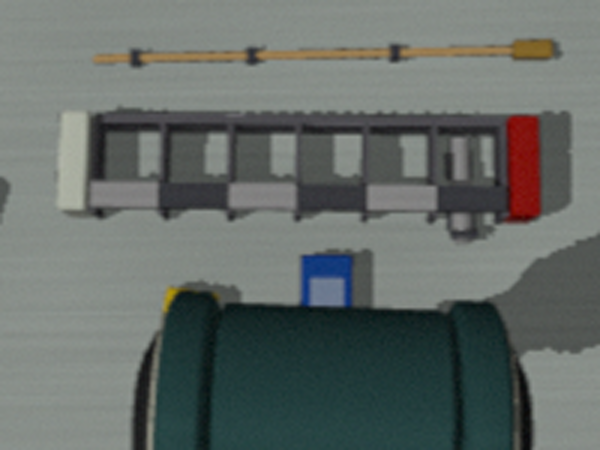

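The top crop shows the case's front (columns 302–352) lined up with gap three, between dividers at columns 297 and 364, within about 2 mm of the centre line. Now down behind it.

Call:
{"api": "play_rows", "payload": {"slide": [[1,-0.3,1],[1.5,-0.6,3],[1.5,-0.6,6],[1.5,-0.6,9],[1.5,-0.6,11],[1.5,-0.6,11.1],[1.5,-0.6,11.1]], "delta_rot": [[0,0,0.002],[0,0,0.002],[0,0,0.002],[0,0,0.002],[0,0,0.002],[0,0,0.002],[0,0,0.002]]}}

```text
time: 12.65
tool_pos: [0.4358, -0.0013, 0.0129]
tcp_rot: [-0.048, -3.136, -0.003]
wrist_force: [0.2, 0.7, 0.4]
width: 0.001
```

Run:
```python
from h import *
case('top','t10')
for x in (-160,-120,-71): plan([*r2w(x,-24.5),0.014],YA)
c=read_camera('wrist');save('w10',c['image'])
```

```text
top world [521.  -3.] size [37.2 71.7] ang 88.7 rack [-101.8  -23.5]
t 12.7 tcp [ 0.4374 -0.0013  0.0143] F [-0.37  0.32  0.11] w 0.004 slide cm [-2.55 -0.02  0.02] rot [ 0.002 -0.002  0.001] rows 0.6
toolx [-1.     0.03   0.002] tooly [0.03  1.    0.002]
t 12.7 tcp [ 0.4374 -0.0013  0.0143] F [-0.37  0.32  0.11] w 0.004 slide cm [-6.55 -0.02  0.01] rot [ 0.002 -0.002  0.001] rows 1.6
toolx [-1.     0.03   0.002] tooly [0.03  1.    0.002]
t 12.7 tcp [ 0.4374 -0.0013  0.0143] F [-0.37  0.32  0.11] w 0.004 slide cm [-1.145e+01 -3.000e-02  1.000e-02] rot [ 0.002 -0.002  0.001] rows 2.7
toolx [-1.     0.03   0.002] tooly [0.03  1.    0.002]
```

View pics/w10.png

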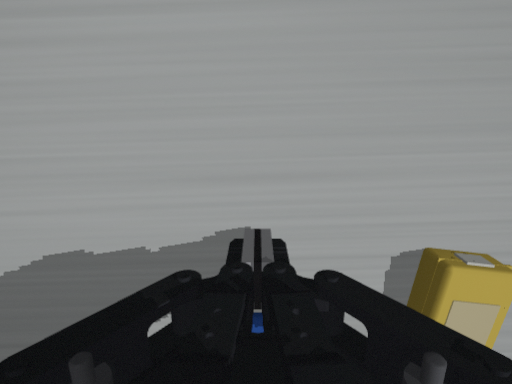

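Call:
{"api": "play_rows", "payload": {"slide": [[-0.5,0,0],[-1,0,0],[-1.5,0,0],[-2,0,0],[-2.5,0,0],[-3,0,0],[-3.5,0,0],[-4,0,0],[-4.5,0,0],[-5,0,0],[-5.4,0,0],[-5.5,0,0]], "delta_rot": [[0,0,0],[0,0,0],[0,0,0],[0,0,0],[0,0,0],[0,0,0],[0,0,0],[0,0,0],[0,0,0],[0,0,0],[0,0,0],[0,0,0]]}}

```text
time: 13.75
tool_pos: [0.4944, -0.0029, 0.0152]
tcp_rot: [0.047, 3.14, 0.003]
wrist_force: [-1.6, 0.5, 0.6]
width: 0.001
```

Run:
```python
from h import *
case('top','t11')
plan([*r2w(-71,-24.5),0.014],YA)
```

```text
top world [583.3  -4.3] size [37.5 13.4] ang 89.2 rack [-39.5 -22.9]
t 13.8 tcp [ 0.4942 -0.0029  0.0152] F [ 0.46 -0.57 -0.11] w 0.001 slide cm [-5.76 -0.03  0.13] rot [0.002 0.001 0.001] rows 1.4
toolx [-1.     0.03  -0.001] tooly [0.03  1.    0.002]
```

View pics/t11.png

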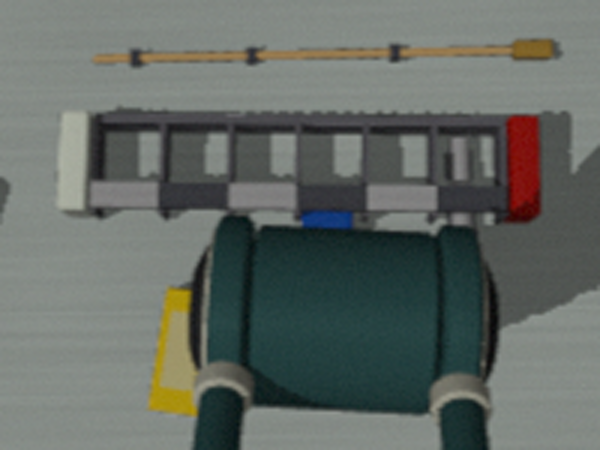

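The front end is entering gap three under the rail (columns 302–352), and the contact force is still low. I'll keep pushing.

Call:
{"api": "play_rows", "payload": {"slide": [[-0.4,0,0],[-0.8,0,0],[-1.2,0,0],[-1.6,0,0],[-2,0,0],[-2.4,0,0],[-2.8,0,0],[-3.2,0,0],[-3.6,0,0],[-4,0,0],[-4.4,0,0],[-4.6,0,0]], "delta_rot": [[0,0,0],[0,0,0],[0,0,0],[0,0,0],[0,0,0],[0,0,0],[0,0,0],[0,0,0],[0,0,0],[0,0,0],[0,0,0],[0,0,0]]}}

```text
time: 14.8
tool_pos: [0.541, -0.0043, 0.0154]
tcp_rot: [0.047, 3.139, 0.003]
wrist_force: [-0.2, 1.3, 0.4]
width: -0.003
```

Run:
```python
from h import *
case('top','t12')
plan([*r2w(-71,-24.5),0.014],YA)
```

```text
top world [ 665.2 -512.5] size [ 6.4 27.2] ang 83.2 rack [  58.1 -528.3]
t 14.85 tcp [ 0.5412 -0.0043  0.0154] F [ 0.54 -0.33 -0.02] w -0.001 slide cm [-1.06 -0.03  0.14] rot [0.002 0.002 0.001] rows 0.3
toolx [-1.     0.03  -0.002] tooly [0.03  1.    0.002]
```

View pics/t12.png

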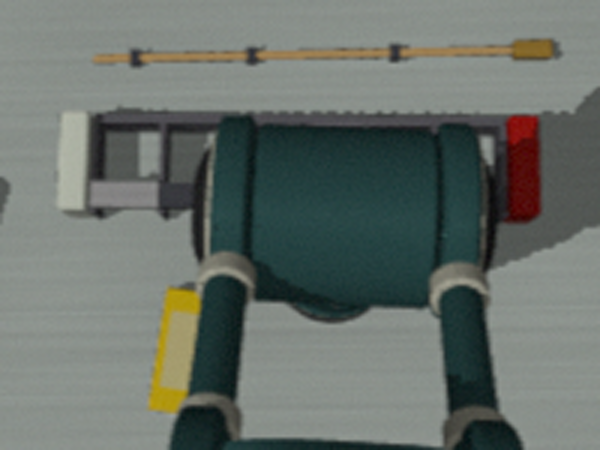

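Arm hides the case in this view. About 10 mm remain, so I'll push slowly and watch for the rise in force at the back stop.

Call:
{"api": "play_rows", "payload": {"slide": [[-0.2,0,0],[-0.4,0,0],[-0.6,0,0],[-0.7,0,0],[-0.8,0,0],[-0.9,0,0],[-0.9,0,0]], "delta_rot": [[0,0,0],[0,0,0],[0,0,0],[0,0,0],[0,0,0],[0,0,0],[0,0,0]]}}

```text
time: 15.43
tool_pos: [0.5504, -0.0046, 0.0155]
tcp_rot: [0.047, 3.139, 0.003]
wrist_force: [-0.3, 0.4, -0.2]
width: 0.0
```

Call:
{"api": "play_rows", "payload": {"slide": [[-0.1,0,0],[-0.2,0,0],[-0.2,0,0]], "delta_rot": [[0,0,0],[0,0,0],[0,0,0]]}}

```text
time: 15.68
tool_pos: [0.5528, -0.0047, 0.0155]
tcp_rot: [0.047, 3.138, 0.003]
wrist_force: [-0.8, 0.2, -1.2]
width: 0.002
```

Call:
{"api": "play_rows", "payload": {"slide": [[-0.1,0,0],[-0.2,0,0],[-0.2,0,0]], "delta_rot": [[0,0,0],[0,0,0],[0,0,0]]}}

```text
time: 15.93
tool_pos: [0.5529, -0.0047, 0.0152]
tcp_rot: [-0.047, -3.14, -0.003]
wrist_force: [-5.8, 0.4, 4.9]
width: -0.004
```

Run:
```python
from h import *
c=read_camera('scene');cv2.imwrite('pics/s13.png',cv2.resize(c['image'][120:250,140:360],None,fx=3.5,fy=3.5,interpolation=cv2.INTER_CUBIC)[:,:,::-1])
plan([*r2w(-71,-24.5),0.014],YA)
```

```text
t 15.98 tcp [ 0.5529 -0.0047  0.0152] F [-5.22  1.29  4.22] w -0.002 slide cm [ 0.11 -0.04  0.12] rot [ 0.002 -0.001  0.001] rows 0.0
toolx [-1.     0.03   0.001] tooly [0.03  1.    0.002]
```

View pics/s13.png

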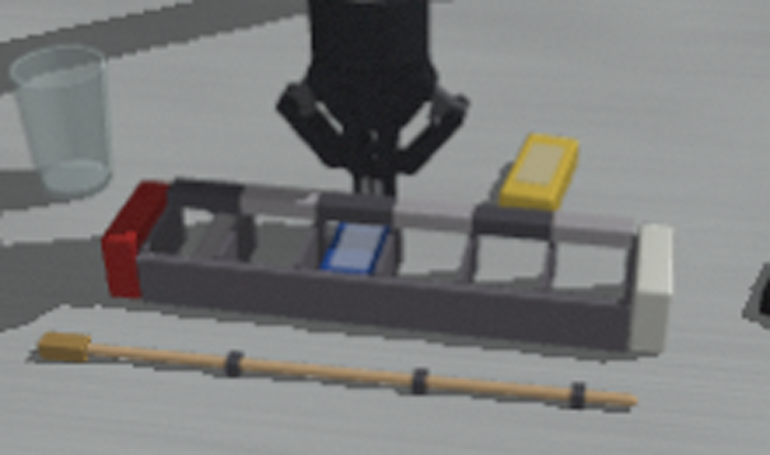

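The force rose to 5.8 N with the TCP at rack x ≈ -70, where home was predicted (-71). In the scene crop the case (355,247) reaches the back wall in the third gap from the red end. One slightly firmer press to confirm, then I'll back off.

Call:
{"api": "play_rows", "payload": {"slide": [[-0.2,0,0],[-0.3,0,0],[-0.3,0,0]], "delta_rot": [[0,0,0],[0,0,0],[0,0,0]]}}

```text
time: 16.23
tool_pos: [0.5529, -0.0047, 0.0147]
tcp_rot: [-0.047, -3.134, -0.003]
wrist_force: [-8.3, 0.1, 6.0]
width: -0.003
```

Call:
{"api": "play_rows", "payload": {"slide": [[0.3,0,0],[1,0,0],[2,0,0],[3,0,0],[4,0,-2],[5,0,-5],[6.5,0,-8],[8,0,-11],[9,0,-13],[9,0,-13]], "delta_rot": [[0,0,0],[0,0,0],[0,0,0],[0,0,0],[0,0,0],[0,0,0],[0,0,0],[0,0,0],[0,0,0],[0,0,0]]}}

```text
time: 17.07
tool_pos: [0.4648, -0.0023, 0.15]
tcp_rot: [0.047, 3.141, 0.003]
wrist_force: [1.2, 0.2, -0.2]
width: -0.001
```

Run:
```python
from h import *
st=read_state();c=case('wrist','w14');t=case('top','t14')
D=None
H,S,V=cv2.split(cv2.cvtColor(c['image'],cv2.COLOR_RGB2HSV))
m=((H>105)&(H<130)&(S>90)&(V>40));ys,xs=np.nonzero(m)
P=onplane(c,np.c_[xs,ys],.024,st);q=(P[:,:2]-RO)@RM*1000
ok=(abs(q[:,1]+25)<40)
print('rack range x',q[ok,0].min(),q[ok,0].max(),'y',np.percentile(q[ok,1],[1,99]))
print(read_state()['wrist_force'],read_state()['tool_pos'])
H,S,V=cv2.split(cv2.cvtColor(t['image'],cv2.COLOR_RGB2HSV))
m=((H>105)&(H<130)&(S>90)&(V>40));ys,xs=np.nonzero(m)
P=onplane(t,np.c_[xs,ys],.024);q=(P[:,:2]-RO)@RM*1000
ok=(abs(q[:,1]+25)<40);print('top rack range',q[ok].min(0),q[ok].max(0))
for n in ['tumbler','bilge_light','sharpener','rod_tip']: print(n,[(np.round(d['bbox']),round(d['conf'],2)) for d in spot_in(n,t)][:2])
```

```text
Traceback (most recent call last):
  File "h.py", line 43, in case
    n,l,s,ce=cv2.connectedComponentsWithStats(m);i=1+np.argmax(s[1:,4])
                                                     ~~~~~~~~~^^^^^^^^^
ValueError: attempt to get argmax of an empty sequence
```

Call:
{"api": "play_rows", "payload": {"slide": [[0,2,-2],[0,5,-4],[0,8,-6],[0,11,-8],[0,14,-8],[0,17,-8],[0,20,-8],[0,20,-8],[0,20,-8]], "delta_rot": [[0,0,0],[0,0,0],[0,0,0],[0,0,0],[0,0,0],[0,0,0],[0,0,0],[0,0,0],[0,0,0]]}}

```text
time: 17.87
tool_pos: [0.4699, 0.1984, 0.2264]
tcp_rot: [-0.042, -3.137, -0.001]
wrist_force: [0.1, -0.5, -0.6]
width: -0.001
```

Run:
```python
from h import *
t=read_camera('top');save('t14',cv2.resize(t['image'][120:300,110:440],None,fx=2.4,fy=2.4,interpolation=cv2.INTER_CUBIC))
t0=pickle.load(open('top0.pkl','rb'))
H,S,V=cv2.split(cv2.cvtColor(t['image'],cv2.COLOR_RGB2HSV))
m=((H>105)&(H<130)&(S>90)&(V>40));m[:, :240]=0;m[:,350:]=0;m[:150]=0;m[260:]=0;ys,xs=np.nonzero(m)
RO2=np.array([.6215,.018]) # top-camera rack origin
P=onplane(t,np.c_[xs,ys],.024);q=(P[:,:2]-RO2)@RM*1000
print('top rack range',q.min(0),q.max(0),len(q))
b=q[q[:,0]<-38];f=q[q[:,0]>-10]
for k in (b,f): print(len(k),k[:,0].mean() if len(k) else 0,(k[:,1].min()+k[:,1].max())/2 if len(k) else 0)
for n in ['tumbler','bilge_light','sharpener','rod_tip']:
    print(n,[(np.round(d['bbox']),round(d['conf'],2)) for d in spot_in(n,t)][:2])
s=read_state();print(s['time'],s['tool_pos'],s['wrist_force'])
```

```text
top rack range [-57.7438823  -42.39170247] [32.63932539 -4.71123999] 388
145 -48.99575829063023 -23.694760507539243
215 15.281951897678574 -23.941164802902083
tumbler [(array([390., 229.,  43.,  32.]), 0.94)]
bilge_light [(array([152., 201.,  35.,  32.]), 0.72), (array([270., 187., 141.,  37.]), 0.64)]
sharpener [(array([325., 191.,   9.,  36.]), 0.72)]
rod_tip [(array([280., 149., 154.,  10.]), 0.8)]
18.1167 [0.47061316 0.19633853 0.22769856] [-0.38649951  0.13834466 -0.15771413]
```

View pics/t14.png

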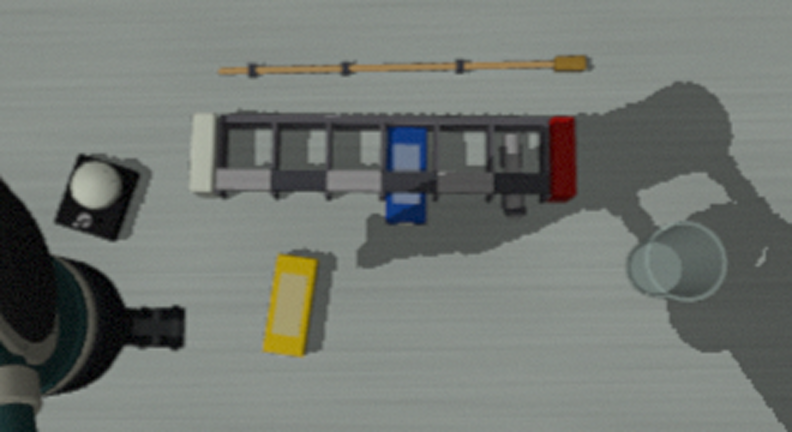

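The blue case is at crop (406,175) in the third gap from the red end. It spans rack x -58 to +32 (stop at +30, so home within camera error), its centre is at y ≈ -24, and its heading matches the gap within 0.01 rad. The tumbler, light, sharpener and rod tip are at the same pixels as at the start, and the arm is clear. I'm handing in.

```bash
python3 -c "
from workcell import *
print(finish_job())"
```

```text
the job is handed in; nothing more can be done
None
```

I handed the job in at about 18 s of the 61 s allowed. `finish_job()` gives no verdict, so what follows rests on my own checks.

**Rail run:** With the fingers shut, I touched the rail over gap one at the red end (rack y = -125). I then slid along its top to gaps two and three at about 3–5 N, and lifted off over the middle of gap three. I stopped at all three gaps with the fingers well inside that gap's section. Wrist pictures at gaps two and three showed this; I took none while touching gap one.

**Case:** I pushed the blue case sideways with the shut fingers until it lined up with gap three. Then I pushed it from behind until it stopped against the back. On the last, firmer press the fingers did not advance and the force rose from 5.8 to 8.3 N.

**Last checks, from the top camera:**
- **Position:** the case spans rack x of about -58 to +32. That reads 2 mm past the stop face at +30, which is within the calibration error.
- **Centring:** its centre is at y of about -24, so about 1 mm off the gap's centre line, and it is in line with the gap within about 0.01 rad.
- **Bystanders:** the tumbler, light, sharpener and rod tip were within about 4 px (roughly 8 mm) of their starting boxes, which is the detector's scatter. In the picture they look unmoved.
- **Arm:** it was clear of everything, with wrist force near zero.

**Disagreements:** The top and wrist cameras differed by about 2 mm on the rack's position, which is the stated calibration accuracy. One wrist check at the end found nothing because the hand hid the case, so I used the top camera instead.

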